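# Drive a broken T-nut out of a T-slot into the scrap bin

### The job

A broken T-nut is lodged in one slot of the T-slotted plate: lower the foot of the slot scraper into the wide pocket of that slot and push the scraper along the slot until the broken nut is driven out of the open end and drops into the scrap bin. Then take the scraper out of the slot, stand it upright on the bare plywood and push the bin lid fully shut. Do not poke or pick the broken nut with the gripper, and leave the good T-bolt in the other slot and the things lying on the bench where they are.

Things in the scene. Friction and masses are not known exactly. Their poses are not given: they have to be found in the camera images.
- plate: Fixed steel plate with two T-slots, 190 (x) x 280 (y) x 65 mm, on two timber bearers. Origin on the plywood under its centre, z up, +y along both slots to their open ends (end face at y = 140 mm). Above the plywood: slot floor 72, underside of lips 88, plate top 110 mm. Slot head 38 wide x 16 high, throat between lips 22 mm. One slot holds the broken nut, the other the T-bolt, under the lips.
- near_slot_pocket (a point): Centre of the floor of the pocket of the near slot (plate x = -42 mm), where a foot can be let down: 38 mm wide, 80 mm long along y, open to the top with no lips, floor 72 mm above the plywood. From 40 mm beyond this point towards the open end the lips cover the slot's head.
- far_slot_pocket (a point): Centre of the floor of the pocket of the far slot (plate x = +42 mm), where a foot can be let down: 38 mm wide, 80 mm long along y, open to the top with no lips, floor 72 mm above the plywood. From 40 mm beyond this point towards the open end the lips cover the slot's head.
- near_slot_end (a point): Middle of the slot floor at the open end of the near slot, in the plate's end face, 72 mm above the plywood.
- far_slot_end (a point): Middle of the slot floor at the open end of the far slot, in the plate's end face, 72 mm above the plywood.
- scraper: Slot scraper, 117 mm tall, 0.45 kg, standing on its foot. Origin at the centre of the foot's underside, z up, y along the foot, both ends alike. Steel foot 32 (x) x 56 (y) x 11 mm; stem 16 x 44 mm up to z = 57; wooden grip 24 (x) x 40 (y) mm from z = 57 to 117. The foot enters a slot only by its pocket, y along the slot, then slides on under the lips. Starts off the closed end of the plate.
- broken_nut: The scrap: dark T-nut with its stud snapped off, 0.13 to 0.25 kg, loose under the lips. Base 34 (x) x 36 (y) x 14 mm, 18 mm wide neck, short rusty stub, 32 mm high in all, so it ends below the plate top. Origin under its centre, z up, y along the slot. It drops free only when all of it is past the open end, that is when the scraper's foot reaches the end face.
- t_bolt: Good T-bolt in the other slot: base 34 x 36 x 14 mm, washer, hex nut and a 16 mm stud standing upright to 102 mm above its origin (64 mm above the plate top). Origin at the centre of the underside. Leave it alone.
- bin: Shallow open scrap bin of grey sheet steel, fixed, 200 (x) x 140 (y) x 60 mm high, walls 3 mm, inner floor 10 mm above the plywood, 5 to 12 mm beyond the plate's open-end face and turned like the plate. Origin on the plywood under its centre, z up, +y away from the plate. Its lid is hinged on the far (+y) rim.
- bin_lid (a joint): Lid angle in rad: 0 fully shut, flat on the rim; grows as it opens, pi/2 upright; starts between 1.25 and 1.7. A rusty spring balances it, so it stays at whatever angle it is left and must be pushed all the way down, with 1 to 2 N at its edge.
- lid_hinge (a point): Middle of the lid's hinge line, 60 mm above the plywood at the bin's y = +70 mm; the line runs along the bin's x.
- lid_edge (a point): Middle of the lid's free edge, on its outer (upper) face, 146 mm from the hinge line. The lid is a sheet 206 mm wide and 3 mm thick; shut, its outer face is 65 mm above the plywood. A 60 mm wide thumb tab sticks out 16 mm further.
- pedal: Steel bicycle pedal lying flat, 94 x 94 x 23 mm with a 30 mm spindle stub. Origin under its centre. Bystander.
- ball_valve: White plastic ball valve lying on its body, 112 x 54 x 71 mm with its lever on top. Origin under its centre. Bystander.
- lamp_base: Red ceramic lamp base, round, 104 mm across, 145 mm tall, standing. Origin under its centre. Bystander.
Mind the look-alikes: they are no part of the job. Leave any blue or yellow look-alike of the scraper alone.

How it is judged:
By the outcome, as a careful person would: the job done as asked, in the order asked, and still so for the second after the job is handed in, with the robot touching nothing.
It also fails if it takes over 72 s, if anything falls off the work surface, if the arm or the gripper's body presses on something with over 40 N, if the wrist force passes 120 N, or if a joint passes its speed limit or range.

### The arm

A 6-joint arm with a two-finger parallel gripper is mounted at the origin on the work surface. World frame = base frame: x ahead of the robot, y to its left, z up, the work surface at z = 0. Lengths are in mm, angles in rad, forces in N, time in s.
With the tool pointing down it reaches from about 350 to 775 mm from the base axis. Payload 7.3 kg.
Tool frame: the origin (TCP) lies midway between the tips of the shut fingers; the grasp point (between the pads) lies 19 mm behind it (bot.tcp_to_grasp is the distance from the TCP to the grasp point, in mm); z points along the fingers, y is the line along which they close (so a half turn about z gives the same grasp; the last joint's range is limited). The gripper opens to 92 mm and grips with 3 to 60 N. Pads are 19 mm wide; open, the fingers measure 130 mm over their backs; the gripper's body (75 mm by 190 mm) begins 47 mm behind the grasp point.
Start: joints at [1.007, 0.342, 1.524, -0, 1.275, -0.146], TCP at [213.007, 479.867, 226.741] pointing down, gripper open.
Joint ranges: [-2.53, 2.53], [-0.77, 2.02], [0.04, 2.7], [-1, 4.14], [0.28, 2.66], [-3.11, 3.11]. Speed limits (rad/s): [2.57, 2.57, 3.14, 3.14, 3.14, 3.14].

### API

Orientations are given as [roll, pitch, yaw] about the fixed x, y, z axes, in that order (R = Rz(yaw) Ry(pitch) Rx(roll)).
In Python, from plant import bot, viewer gives the robot as it stands. The module is installed in compiled form; this text tells all that it offers.
- The arm moves only by the shell command python3 -m handwheel 'ROWS'. ROWS is text: rows parted by semicolons, each of 7 numbers parted by spaces: the shift along the tool's x, y, z scaled (see below), then the turn, a rotation vector about the tool's x, y, z scaled (see below), then the opening, from -1 (shut) to 1 (fully open), so that 0 is half open. In form: tx ty tz rx ry rz gripper; .... A call has 1 to 8 rows; each row is the pose to reach, as a shift and turn from the pose commanded when the call began, along the tool's axes at that moment, turning the shorter way round; what a row does not reach only later rows make up. The controller multiplies each number of a shift by 10 cm and each number of a turn by pi rad. A row lasts 1/12 s, in which the tool goes at most 41.7 mm and 7.16 degrees, less where a joint would pass 70% of its speed; a pose out of reach is approached as far as the arm can. A call with a number of a shift or a turn outside -1 to 1 is refused whole. A call with a gripper value outside its range is refused whole. The fingers move at their own pace and stop on an object; the grip force is fixed at half the most. Time passes only in rows, so rows that repeat a pose let the fingers close. It gives the time, the measured TCP pose, the force, the opening and the grip force at its end, in the units of the state.
- bot.get_obs(): the state, without advancing time (a new reading comes with each control period).
- viewer.capture(name): name is "scene" or "top"; returns a dict with "frame" (400x640x3 uint8, red, green, blue), "fov_y" (degrees; the focal length in pixels is half the picture's height over the tangent of half this angle, whatever the lens; pixels are square), "cx", "cy" (the principal point, pixels), "T" (4x4, takes a point from camera to world coordinates). Camera axes: x right, y down, z forward; pixel columns grow to the right and rows downward; lengths in mm; the calibration is good to about 2 mm. A picture is of the moment at which its call begins. There is no depth.
- bot.close_job(): hands the job in; it is judged then, once.
Trained networks look in a picture, given as the dict that the camera call returned (one of the last four; its "shot" number tells which), for a name from the list of things; names that differ only in an ending like _2 or _b are one class to them, and where a whole thing is asked for, a point or a joint stands for the part that bears it (a point fixed in the world has none). Each returns a list of dicts, best first, with "score" (0 to 1); they miss things now and then, are a little off and sometimes report something else, mostly with a low value. They report only what shows in the picture. A call takes as long as a camera call. They do not tell look-alikes from the thing itself.
- viewer.recognise(target, picture): "centre" ([column, row] in pixels, amid what is visible of it).
- viewer.cut_out(target, picture): "pixels" (400x640 bool, what is visible of it) and "centre" ([column, row] in pixels, amid what is visible of it).
The state is a dict: "time": time; "joint_positions": joint angles; "dq": joint speeds; "tau": joint torques, N m; "tool_pos": TCP position; "tcp_rot": TCP orientation; "contact_force": force on the tool from outside, world axes, zero at the start; "moment": the same for the moment, N m; "grip_width": finger opening in mm; "finger_force": force on a finger pad.
Only numpy, scipy, OpenCV 4.12 (cv2) and the standard library are available. Lean on these libraries where they do the work, as an engineer would, in place of code of your own. Each camera call takes 0.05 s, during which the arm holds its last target. There are 200 camera calls.

## Working session

There is one attempt and no reset: what is moved stays moved. The work goes in short steps, Python scripts to look and compute and a shell command to move; the robot and the scene stay as the last step left them, time stands still between calls to the robot, and variables do not carry over. Pictures are saved under pics/ and viewed, at most 10 in all, crops included, and the job is handed in when it is done.

```bash
mkdir -p pics
cat > h.py <<'E'
import numpy as np, cv2
from plant import bot, viewer
from scipy.spatial.transform import Rotation as R
def cam(p):
    return p['frame'].shape[0]/2/np.tan(np.radians(p['fov_y'])/2)
def ray(p,uv):
    f=cam(p);T=np.array(p['T']);d=T[:3,:3]@np.array([(uv[0]-p['cx'])/f,(uv[1]-p['cy'])/f,1.])
    return T[:3,3],d
def atz(p,uv,z):
    o,d=ray(p,uv);return o+d*(z-o[2])/d[2]
def proj(p,X):
    T=np.array(p['T']);c=T[:3,:3].T@(np.array(X)-T[:3,3]);f=cam(p);return c[0]/c[2]*f+p['cx'],c[1]/c[2]*f+p['cy']
def save(n,img): cv2.imwrite('pics/'+n+'.png',img[...,::-1])
E
python3 - <<'E'
from h import *
o=bot.get_obs();print({k:np.round(v,3) for k,v in o.items()})
names="plate scraper broken_nut t_bolt bin bin_lid pedal ball_valve lamp_base near_slot_pocket".split()
ims=[]
for c in ["top","scene"]:
    p=viewer.capture(c);ims.append(p['frame']);print(c,p['fov_y'],p['cx'],p['cy'],np.round(p['T'],3).tolist())
    for n in names:
        try: print(n,[(np.round(d['centre']).tolist(),round(d['score'],2)) for d in viewer.recognise(n,p)[:4]])
        except Exception as e: print(n,e)
    save(c,p['frame'])
E
```

```text
{'time': np.float64(0.0), 'joint_positions': array([ 1.007,  0.343,  1.525,  0.   ,  1.275, -0.146]), 'dq': array([-0.001,  0.002,  0.   ,  0.001, -0.   ,  0.002]), 'tau': array([  0.   , -43.123, -24.423,   0.072,   0.056,  -0.   ]), 'tool_pos': array([212.755, 479.521, 226.043]), 'tcp_rot': array([-3.14 , -0.   ,  2.724]), 'contact_force': array([-0.377, -0.468, -0.948]), 'moment': array([ 0.036, -0.007,  0.027]), 'finger_force': np.float64(0.0), 'grip_width': np.float64(92.213)}
top 51.50150642101541 322.53072354921164 198.51751798346365 [[-0.003, -0.993, 0.117, 443.95], [-1.0, -0.001, -0.03, -78.513], [0.03, -0.117, -0.993, 1005.937], [0.0, 0.0, 0.0, 1.0]]
plate [([288.0, 216.0], 0.8)]
scraper [([481.0, 226.0], 0.68), ([431.0, 235.0], 0.66), ([448.0, 270.0], 0.56), ([288.0, 196.0], 0.3)]
broken_nut [([282.0, 232.0], 0.51), ([375.0, 306.0], 0.4)]
t_bolt [([288.0, 195.0], 0.62)]
bin []
bin_lid [([290.0, 215.0], 0.69), ([159.0, 197.0], 0.65)]
pedal [([432.0, 156.0], 0.77)]
ball_valve [([253.0, 120.0], 0.92)]
lamp_base [([378.0, 306.0], 0.68), ([431.0, 231.0], 0.64)]
near_slot_pocket [([289.0, 216.0], 0.9)]
scene 50.47708855198322 318.42860566121806 202.40241692375182 [[-0.864, 0.329, -0.381, 943.216], [0.503, 0.594, -0.628, 612.146], [0.019, -0.734, -0.679, 827.628], [0.0, 0.0, 0.0, 1.0]]
plate [([326.0, 221.0], 0.97)]
scraper [([263.0, 134.0], 0.96), ([287.0, 148.0], 0.8), ([306.0, 135.0], 0.76)]
broken_nut [([353.0, 208.0], 0.38)]
t_bolt [([321.0, 208.0], 0.8)]
bin [([378.0, 287.0], 0.88)]
bin_lid [([383.0, 283.0], 0.96), ([264.0, 293.0], 0.55)]
pedal [([230.0, 179.0], 0.63)]
ball_valve [([265.0, 294.0], 0.95)]
lamp_base [([356.0, 157.0], 0.78), ([228.0, 181.0], 0.39)]
near_slot_pocket [([332.0, 223.0], 0.59)]
```

View pics/top.png

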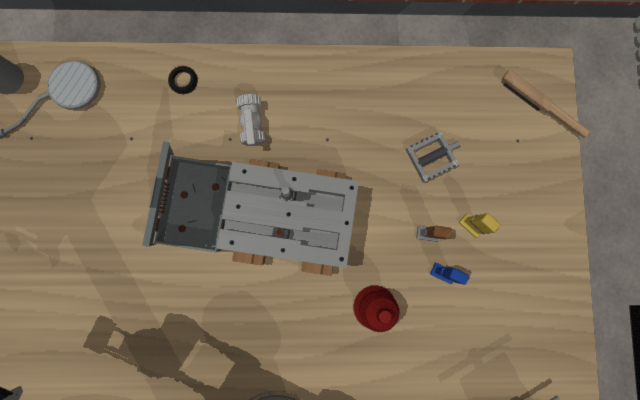

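View pics/scene.png

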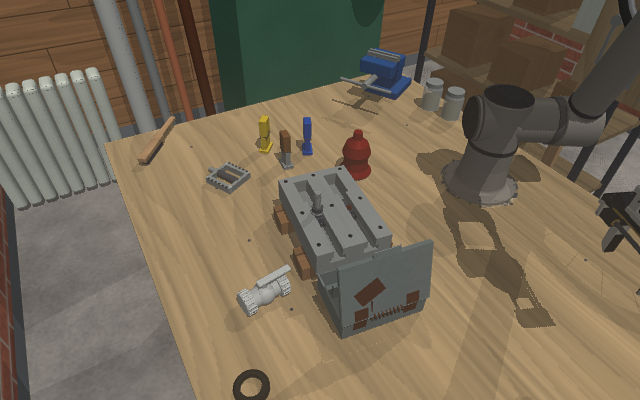

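Both pictures: the top view has the plate at (288,215) with its open end at the left. The nut is in the lower (near) slot at (281,232) and the T-bolt in the upper slot at (288,195). The bin is at (195,203) with its lid upright at (158,197).

Scraper candidates in the top view are wood-grip (435,233), yellow (481,225) and blue (450,273). I choose the wood-grip one with the grey foot, and check it with a close crop.

Run:
```python
from h import *
p=viewer.capture("top");f=p['frame']
a=cv2.resize(f[150:280,210:370],None,fx=5,fy=5,interpolation=cv2.INTER_CUBIC)[:600]
a=cv2.resize(f[155:275,210:370],(800,600),interpolation=cv2.INTER_CUBIC)
save('plate',a)
s=viewer.capture("scene");g=s['frame']
c1=cv2.resize(f[210:260,400:480],(560,350),interpolation=cv2.INTER_CUBIC)
c2=cv2.resize(g[110:180,250:320],(240,240),interpolation=cv2.INTER_CUBIC)
im=np.zeros((350,800,3),np.uint8);im[:,:560]=c1;im[:240,560:]=c2;save('scr',im)
for n in ['plate','scraper']:
  for q,l in ((p,'top'),(s,'scene')):
    for d in viewer.cut_out(n,q)[:3]:
      m=d['pixels'].astype(np.uint8);r=cv2.minAreaRect(np.argwhere(m)[:,::-1].astype(np.float32))
      print(n,l,np.round(d['centre'],1),m.sum(),np.round(cv2.boxPoints(r),1).tolist())
```

```text
plate top [289.4 216.8] 11989 [[214.60000610351562, 257.6000061035156], [231.39999389648438, 154.6999969482422], [360.70001220703125, 175.6999969482422], [344.0, 278.70001220703125]]
plate top [254.1 116.8] 1111 [[235.39999389648438, 95.0], [259.8999938964844, 92.5], [264.8999938964844, 143.3000030517578], [240.5, 145.8000030517578]]
plate scene [325.5 223.1] 8279 [[260.5, 188.6999969482422], [353.5, 147.3000030517578], [396.79998779296875, 244.8000030517578], [303.79998779296875, 286.1000061035156]]
scraper top [480.  225.8] 575 [[459.0, 221.0], [477.5, 202.5], [499.5, 224.5], [481.0, 243.0]]
scraper top [431.6 233.6] 495 [[415.6000061035156, 239.39999389648438], [416.20001220703125, 224.8000030517578], [452.20001220703125, 226.10000610351562], [451.70001220703125, 240.6999969482422]]
scraper top [447.1 276.5] 513 [[429.20001220703125, 276.5], [433.20001220703125, 262.0], [469.8999938964844, 272.1000061035156], [465.8999938964844, 286.70001220703125]]
scraper scene [284.5 146.9] 322 [[278.79998779296875, 131.1999969482422], [288.5, 130.5], [291.20001220703125, 166.8000030517578], [281.3999938964844, 167.60000610351562]]
scraper scene [304.8 135.5] 305 [[302.0, 118.0], [312.0, 118.0], [312.0, 154.0], [302.0, 154.0]]
scraper scene [260.9 135.3] 384 [[259.0, 116.0], [272.0, 116.0], [272.0, 153.0], [259.0, 153.0]]
```

View pics/plate.png

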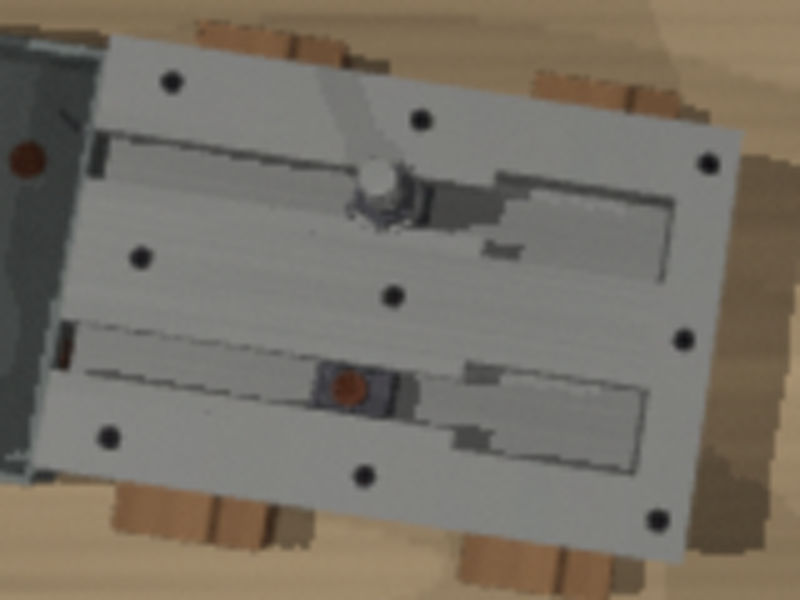

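View pics/scr.png

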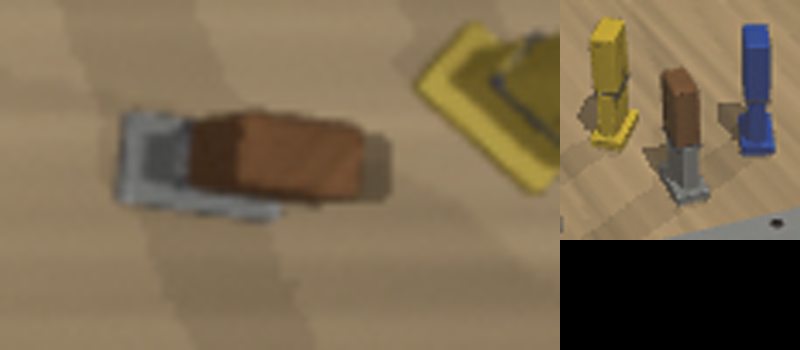

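The crop shows the right scraper: steel foot at the left end and wood grip, with the yellow one behind it. The plate's top corners and the foot and grip corners are readable, so I fit poses to them.

```bash
cat >> h.py <<'E'
from scipy.optimize import least_squares
def fit(p,pts,model,x0):
    W=np.array([atz(p,u,m[2])[:2] for u,m in zip(pts,model)]);M=np.array(model)[:,:2]
    f=lambda q:(M@np.array([[np.cos(q[2]),np.sin(q[2])],[-np.sin(q[2]),np.cos(q[2])]])+q[:2]-W).ravel()
    r=least_squares(f,x0);return r.x,np.round(r.fun.reshape(-1,2),1).tolist()
def topt(q,m):
    c,s=np.cos(q[2]),np.sin(q[2]);return np.array([q[0]+c*m[0]-s*m[1],q[1]+s*m[0]+c*m[1],m[2]])
E
python3 - <<'E'
from h import *
p=viewer.capture("top")
c=lambda L,k,o:[((x+.5)/k-.5+o[0],(y+.5)/k-.5+o[1]) for x,y in L]
P,e=fit(p,c([(108,35),(742,132),(683,562),(30,467)],5,(210,155)),[(95,140,110),(95,-140,110),(-95,-140,110),(-95,140,110)],[450,50,0])
print('plate',P,e)
S,e=fit(p,c([(240,113),(365,130),(358,200),(236,192),(123,110),(118,203)],7,(400,210)),
 [(12,20,117),(12,-20,117),(-12,-20,117),(-12,20,117),(16,28,11),(-16,28,11)],[400,-200,0])
print('scr',S,e)
for n,m in dict(pocket=(-42,-80,110),nut=(-42,0,104),end=(-42,140,110)).items(): print(n,topt(P,m),np.round((np.array(proj(p,topt(P,m)))-[210,155])*5))
# nut and pocket from picture
X=c([(349,388)],5,(210,155))[0]; w=atz(p,X,104);print('nut',w)
d=w[:2]-P[:2];print('nut in plate',np.cos(P[2])*d[0]+np.sin(P[2])*d[1],-np.sin(P[2])*d[0]+np.cos(P[2])*d[1])
for X in c([(648,388),(634,474),(465,362)],5,(210,155)):
  w=atz(p,X,110);d=w[:2]-P[:2];print('pocket corner',np.cos(P[2])*d[0]+np.sin(P[2])*d[1],-np.sin(P[2])*d[0]+np.cos(P[2])*d[1])
E
```

```text
plate [ 5.15952042e+02 -3.07894966e+01 -1.49149257e-01] [[0.2, -0.3], [0.9, 0.2], [-0.8, 0.8], [-0.3, -0.7]]
scr [ 4.76043158e+02 -3.63872148e+02 -1.18404522e-01] [[0.6, 0.5], [1.2, -0.5], [-1.1, -0.7], [1.1, 1.2], [-1.0, -0.8], [-0.8, 0.3]]
pocket [ 462.53058136 -103.66025554  110.        ] [559. 418.]
nut [474.41833244 -24.54842726 104.        ] [375. 391.]
end [495.22189684 113.89727224 110.        ] [ 52. 343.]
nut [476.68129281 -12.26643315 104.        ]
nut in plate -41.58722945729421 12.481906476733787
pocket corner -22.79559733665785 -115.33293211790827
pocket corner -60.15821231536874 -114.58414889688657
pocket corner -23.354528099326956 -35.56613502399754
```

The plate fit residuals are under 1 mm: the pocket spans plate y -115 to -35, and the nut is at about y = 12. The scraper is at (476,-364), yaw -0.118. I turn the tool to yaw 1.45, raise it and travel.

```bash
python3 -m handwheel '0 0 -0.4 0 0 0.2 -0.1; 0 0 -0.9 0 0 0.2 -0.1; 0 0 -0.9 0 0 0.2 -0.1; 0 0 -0.9 0 0 0.2 -0.1; 0 0 -0.9 0 0 0.2 -0.1; 0 0 -0.9 0 0 0.2 -0.1'
python3 -m handwheel '0 0 0 0 0 0.205 -0.1; 0 0 0 0 0 0.205 -0.1; 0 0 0 0 0 0.205 -0.1; 0 0 0 0 0 0.205 -0.1; 0 0 0 0 0 0.205 -0.1; 0 0 0 0 0 0.205 -0.1'
for i in 1; do python3 -m handwheel '-0.3 0.15 0 0 0 0 -0.1; -0.6 0.3 0 0 0 0 -0.1; -0.9 0.4 0 0 0 0 -0.1; -0.9 0.4 0 0 0 0 -0.1'; done
python3 -m handwheel '-0.4 0.2 0 0 0 0 -0.1; -0.8 0.3 0 0 0 0 -0.1; -0.9 0.4 0 0 0 0 -0.1'
python3 -m handwheel '-0.4 0.2 0 0 0 0 -0.1; -0.8 0.3 0 0 0 0 -0.1; -0.9 0.4 0 0 0 0 -0.1'
```

```text
time: 1.95
tool_pos: [213.0, 479.9, 317.1]
tcp_rot: [3.141, -0.0, 2.091]
contact_force: [0.5, 0.2, -0.6]
grip_width: 56.6
finger_force: 0.0
time: 2.45
tool_pos: [213.0, 479.8, 316.5]
tcp_rot: [-3.141, 0.0, 1.45]
contact_force: [0.1, 0.4, 0.4]
grip_width: 41.2
finger_force: 0.0
time: 2.78
tool_pos: [242.5, 381.9, 316.8]
tcp_rot: [3.141, 0.002, 1.455]
contact_force: [-0.3, 0.9, 0.2]
grip_width: 41.5
finger_force: 0.0
time: 3.03
tool_pos: [270.2, 288.5, 316.7]
tcp_rot: [-3.141, 0.002, 1.457]
contact_force: [0.4, 0.5, -0.4]
grip_width: 41.1
finger_force: 0.0
time: 3.28
tool_pos: [299.5, 194.3, 316.8]
tcp_rot: [3.141, 0.001, 1.456]
contact_force: [0.8, 0.9, -0.8]
grip_width: 41.3
finger_force: 0.0
```

```bash
python3 -m handwheel '-0.4 0.2 0 0 0 0 0.1; -0.8 0.3 0 0 0 0 0.1; -0.9 0.4 0 0 0 0 0.1' >/dev/null
python3 -m handwheel '-0.4 0.2 0 0 0 0 0.1; -0.8 0.3 0 0 0 0 0.1; -0.9 0.4 0 0 0 0 0.1'>/dev/null
python3 -m handwheel '-0.4 0.2 0 0 0 0 0.1; -0.8 0.3 0 0 0 0 0.1; -0.9 0.4 0 0 0 0 0.1'>/dev/null
python3 -m handwheel '-0.4 0.2 0 0 0 0 0.1; -0.8 0.3 0 0 0 0 0.1; -0.9 0.4 0 0 0 0 0.1'>/dev/null
python3 -m handwheel '-0.4 0.2 0 0 0 0 0.1; -0.8 0.3 0 0 0 0 0.1; -0.9 0.4 0 0 0 0 0.1; -0.9 0.4 0 0 0 0 0.1'
cat >> h.py <<'E'
def go(t,yaw=None):
    o=bot.get_obs();Rm=R.from_euler('xyz',o['tcp_rot']);d=Rm.inv().apply(np.array(t)-o['tool_pos'])/100
    print('t',round(float(o['time']),2),'pos',np.round(o['tool_pos'],1),'rot',np.round(o['tcp_rot'],3),'F',np.round(o['contact_force'],1),'grip',round(float(o['grip_width']),1))
    print('shift',np.round(d,3))
    if yaw is not None: print('turn',np.round((R.inv(Rm)*R.from_euler('xyz',[np.pi,0,yaw])).as_rotvec()/np.pi,4))
E
python3 -c "
from h import *
go([476,-363.9,73],-0.118+np.pi/2)"
```

```text
time: 4.62
tool_pos: [446.1, -275.8, 315.3]
tcp_rot: [-3.141, -0.001, 1.453]
contact_force: [-1.6, 0.9, -0.6]
grip_width: 50.6
finger_force: 0.0
t 4.62 pos [ 446.1 -275.8  315.3] rot [-3.141e+00 -1.000e-03  1.453e+00] F [-1.6  0.9 -0.6] grip 50.6
shift [-0.841  0.402  2.423]
turn [-0.0002 -0.0002 -0.    ]
```

```bash
python3 -m handwheel '-0.4 0.2 0.3 0 0 0 0.1; -0.84 0.4 0.6 0 0 0 0.1; -0.84 0.4 0.9 0 0 0 0.1; -0.84 0.4 0.9 0 0 0 0.1' >/dev/null
python3 -m handwheel '0 0 0.3 0 0 0 0.1; 0 0 0.5 0 0 0 0.1; 0 0 0.5 0 0 0 0.1; 0 0 0.5 0 0 0 0.1'
python3 - <<'E'
from h import *
go([476,-363.9,73],1.453)
p=viewer.capture("top");s=viewer.capture("scene")
im=np.zeros((450,800,3),np.uint8)
im[:,:400]=cv2.resize(p['frame'][180:292,385:485],(400,450));im[:,400:]=cv2.resize(s['frame'][80:193,240:340],(400,450));save('pre',im)
E
```

```text
time: 5.28
tool_pos: [474.9, -359.8, 177.0]
tcp_rot: [-3.141, -0.001, 1.454]
contact_force: [0.3, -0.9, -0.2]
grip_width: 50.5
finger_force: 0.0
t 5.28 pos [ 474.9 -359.8  177. ] rot [-3.141e+00 -1.000e-03  1.454e+00] F [ 0.3 -0.9 -0.2] grip 50.5
shift [-0.041  0.017  1.04 ]
turn [-0.0003 -0.0004  0.0004]
```

View pics/pre.png

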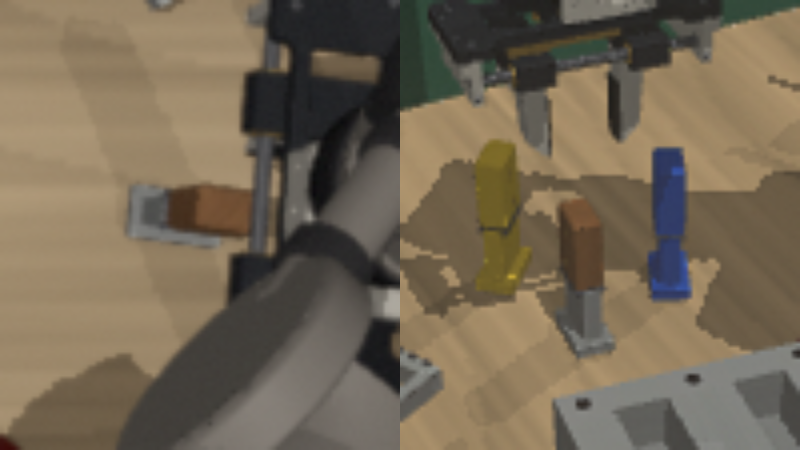

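Left: the gripper bar is above the brown grip. Right: the fingers at about (535,130) and (625,110) straddle the brown scraper and stay clear of yellow and blue. I descend and grip.

```bash
python3 -m handwheel '-0.04 0.015 0.3 0 0 0 0.1; -0.04 0.015 0.6 0 0 0 0.1; -0.04 0.015 0.9 0 0 0 0.1; -0.04 0.015 0.99 0 0 0 0.1; -0.04 0.015 0.99 0 0 0 0.1'
python3 -m handwheel '0 0 0.04 0 0 0 -1; 0 0 0.04 0 0 0 -1;0 0 0.04 0 0 0 -1;0 0 0.04 0 0 0 -1;0 0 0.04 0 0 0 -1;0 0 0.04 0 0 0 -1'
python3 -m handwheel '0 0 -0.3 0 0 0 -1; 0 0 -0.6 0 0 0 -1; 0 0 -0.9 0 0 0 -1; 0 0 -0.9 0 0 0 -1'
```

```text
time: 5.8
tool_pos: [475.4, -364.6, 76.9]
tcp_rot: [-3.14, -0.002, 1.452]
contact_force: [-0.1, -0.4, 0.5]
grip_width: 50.7
finger_force: 0.0
time: 6.3
tool_pos: [476.4, -365.9, 75.0]
tcp_rot: [3.14, 0.001, 1.452]
contact_force: [-0.1, 1.2, 6.2]
grip_width: 23.9
finger_force: 29.9
time: 6.63
tool_pos: [477.8, -367.3, 169.5]
tcp_rot: [3.134, 0.006, 1.452]
contact_force: [-0.1, -1.8, -3.2]
grip_width: 23.7
finger_force: 30.0
```

```bash
python3 -m handwheel '0 0 -0.3 0 0 0 -1; 0.3 0 -0.5 0 0 0.01 -1; 0.6 0 -0.5 0 0 0.01 -1; 0.9 0 -0.5 0 0 0.01 -1; 0.9 0 -0.5 0 0 0.01 -1;0.9 0 -0.5 0 0 0.01 -1'
python3 - <<'E'
from h import *
P=[515.95,-30.79,-0.1491]
t=topt(P,(-41.8,-76,220));go(t,P[2]+np.pi/2)
p=viewer.capture("scene");save('carry',cv2.resize(p['frame'][60:260,200:420],(660,600)))
E
```

```text
time: 7.13
tool_pos: [486.1, -274.2, 212.3]
tcp_rot: [-3.139, -0.001, 1.423]
contact_force: [0.3, -0.4, -4.0]
grip_width: 23.7
finger_force: 30.0
t 7.13 pos [ 486.1 -274.2  212.3] rot [-3.139e+00 -1.000e-03  1.423e+00] F [ 0.3 -0.4 -4. ] grip 23.7
shift [ 1.692 -0.483 -0.073]
turn [-0.0007 -0.0004  0.0003]
```

View pics/carry.png

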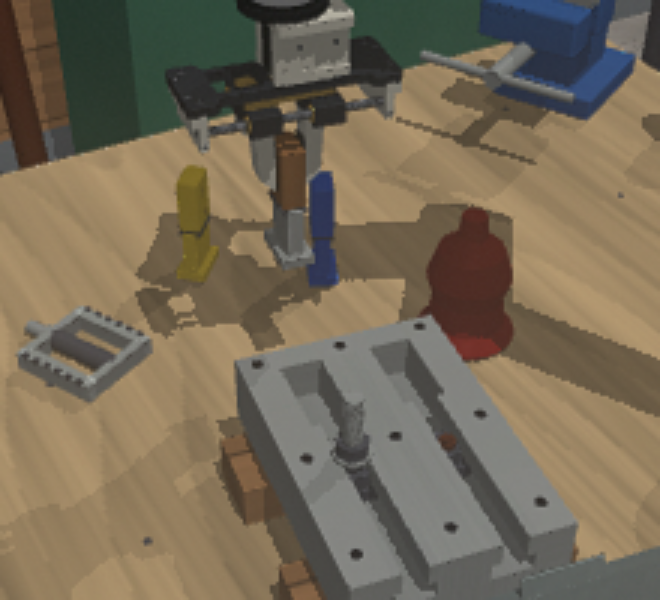

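The scraper hangs straight in the fingers at about (290,195), well above the bench. In the slot seen at right the nut is at (450,440). I move over the pocket.

```bash
python3 -m handwheel '0.3 -0.1 0 0 0 0 -1; 0.6 -0.2 0 0 0 0 -1; 0.9 -0.25 0 0 0 0 -1;0.9 -0.25 0 0 0 0 -1' >/dev/null
python3 -m handwheel '0.3 -0.1 0 0 0 0 -1; 0.6 -0.2 0 0 0 0 -1; 0.79 -0.23 0 0 0 0 -1;0.79 -0.23 0 0 0 0 -1;0.79 -0.23 0 0 0 0 -1;0.79 -0.23 0 0 0 0 -1'
python3 - <<'E'
from h import *
P=[515.95,-30.79,-0.1491]
t=topt(P,(-41.8,-76,185));go(t,P[2]+np.pi/2)
E
```

```text
time: 8.02
tool_pos: [464.6, -102.9, 213.3]
tcp_rot: [-3.141, 0.0, 1.419]
contact_force: [0.7, -0.8, -4.7]
grip_width: 23.7
finger_force: 30.0
t 8.02 pos [ 464.6 -102.9  213.3] rot [-3.141  0.     1.419] F [ 0.7 -0.8 -4.7] grip 23.7
shift [ 0.029 -0.017  0.283]
turn [-0.      0.0002 -0.0007]
```

```bash
python3 -m handwheel '0.03 -0.015 0.1 0 0 0 -1; 0.03 -0.015 0.22 0 0 0 -1; 0.03 -0.015 0.22 0 0 0 -1; 0.03 -0.015 0.22 0 0 0 -1'
python3 - <<'E'
from h import *
P=[515.95,-30.79,-0.1491]
t=topt(P,(-41.8,-76,148));go(t,P[2]+np.pi/2)
p=viewer.capture("scene");s=viewer.capture("top")
im=np.zeros((600,800,3),np.uint8)
im[:,:400]=cv2.resize(p['frame'][100:250,290:390],(400,600),interpolation=cv2.INTER_CUBIC);im[:,400:]=cv2.resize(s['frame'][170:290,280:360],(400,600),interpolation=cv2.INTER_CUBIC);save('over',im)
E
```

```text
time: 8.35
tool_pos: [463.1, -99.6, 191.2]
tcp_rot: [-3.14, -0.0, 1.419]
contact_force: [0.1, -0.3, -4.3]
grip_width: 23.7
finger_force: 30.0
t 8.35 pos [463.1 -99.6 191.2] rot [-3.14  -0.     1.419] F [ 0.1 -0.3 -4.3] grip 23.7
shift [-0.001  0.003  0.432]
turn [-0.0005 -0.0001 -0.001 ]
```

View pics/over.png

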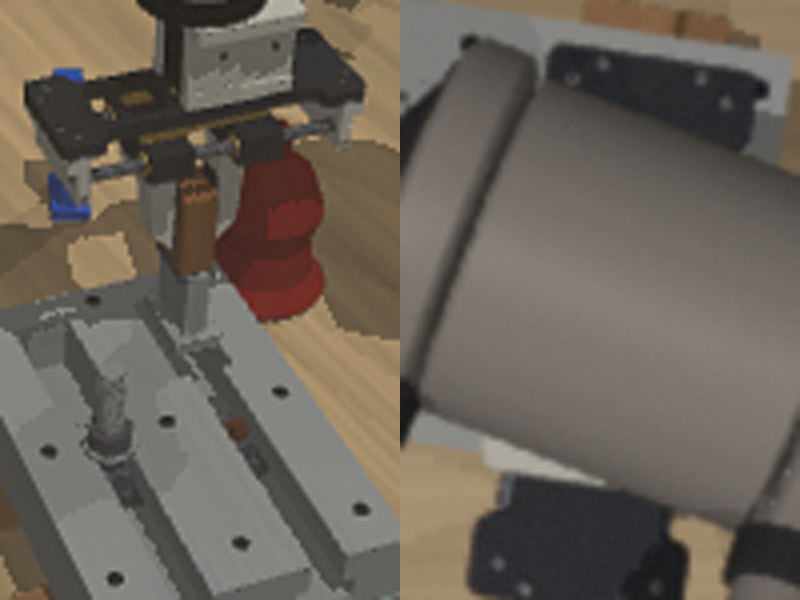

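Scene half: the foot at about (200,345) sits right over the pocket, in line with the slot. The top view is blocked by the arm. I lower it while watching the force.

```bash
python3 -m handwheel '0 0 0.06 0 0 0 -1; 0 0 0.12 0 0 0 -1; 0 0 0.18 0 0 0 -1'
python3 -m handwheel '0 0 0.06 0 0 0 -1; 0 0 0.12 0 0 0 -1; 0 0 0.16 0 0 0 -1; 0 0 0.16 0 0 0 -1'
```

```text
time: 8.7
tool_pos: [463.4, -98.7, 173.3]
tcp_rot: [3.141, 0.0, 1.42]
contact_force: [-0.2, -0.0, -4.5]
grip_width: 23.6
finger_force: 30.0
time: 9.03
tool_pos: [462.8, -98.3, 156.6]
tcp_rot: [-3.14, -0.001, 1.42]
contact_force: [0.1, 0.2, -3.7]
grip_width: 23.8
finger_force: 30.0
```

```bash
python3 -m handwheel '0 0 0.04 0 0 0 -1; 0 0 0.06 0 0 0 -1; 0 0 0.06 0 0 0 -1'
python3 -m handwheel '0 0 0.015 0 0 0 -1; 0 0 0.015 0 0 0 -1; 0 0 0.015 0 0 0 -1'
python3 -m handwheel '0 0 0.015 0 0 0 -1; 0 0 0.015 0 0 0 -1; 0 0 0.015 0 0 0 -1'
python3 -c "
from h import *
P=[515.95,-30.79,-0.1491]
go(topt(P,(-41.8,0,148)),P[2]+np.pi/2)"
```

```text
time: 9.28
tool_pos: [463.2, -98.5, 151.3]
tcp_rot: [-3.141, -0.0, 1.42]
contact_force: [-0.6, -0.6, -3.9]
grip_width: 23.9
finger_force: 30.0
time: 9.53
tool_pos: [463.4, -98.6, 150.3]
tcp_rot: [3.141, -0.0, 1.42]
contact_force: [0.4, 0.7, -3.9]
grip_width: 24.1
finger_force: 30.0
time: 9.78
tool_pos: [463.3, -98.6, 148.7]
tcp_rot: [-3.142, -0.0, 1.42]
contact_force: [0.0, 0.0, -5.4]
grip_width: 23.5
finger_force: 30.0
t 9.78 pos [463.3 -98.6 148.7] rot [-3.142 -0.     1.42 ] F [ 0.   0.  -5.4] grip 23.5
shift [0.749 0.001 0.007]
turn [-0.     -0.     -0.0005]
```

The foot is in the pocket, hanging about 1–2 mm above the floor. I slide along the slot.

```bash
python3 -m handwheel '0.1 0 0 0 0 0 -1; 0.2 0 0 0 0 0 -1; 0.3 0 0 0 0 0 -1; 0.3 0 0 0 0 0 -1'
python3 -m handwheel '0.1 0 0 0 0 0 -1; 0.2 0 0 0 0 0 -1; 0.3 0 0 0 0 0 -1; 0.4 0 0 0 0 0 -1; 0.4 0 0 0 0 0 -1'
python3 -c "
from h import *
P=[515.95,-30.79,-0.1491]
go(topt(P,(-41.8,119,148.5)),P[2]+np.pi/2);print(bot.get_obs()['moment'])"
```

```text
time: 10.12
tool_pos: [467.9, -66.7, 148.7]
tcp_rot: [-3.141, -0.001, 1.422]
contact_force: [0.2, -0.2, -4.8]
grip_width: 23.8
finger_force: 30.0
time: 10.53
tool_pos: [474.0, -27.3, 148.7]
tcp_rot: [-3.141, -0.001, 1.422]
contact_force: [1.0, 0.1, -4.5]
grip_width: 24.0
finger_force: 30.0
t 10.53 pos [474.  -27.3 148.7] rot [-3.141e+00 -1.000e-03  1.422e+00] F [ 1.   0.1 -4.5] grip 24.0
shift [1.218 0.002 0.003]
turn [-0.     -0.0003 -0.0001]
[-0.14160393  0.04250412  0.04312546]
```

```bash
python3 -m handwheel '0.1 0 0 0 0 0 -1; 0.2 0 0 0 0 0 -1; 0.3 0 0 0 0 0 -1; 0.4 0 0 0 0 0 -1; 0.5 0 0 0 0 0 -1; 0.6 0 0 0 0 0 -1'
python3 -m handwheel '0.1 0 0 0 0 0 -1; 0.2 0 0 0 0 0 -1; 0.3 0 0 0 0 0 -1; 0.4 0 0 0 0 0 -1; 0.5 0 0 0 0 0 -1; 0.62 0 0 0 0 0 -1; 0.62 0 0 0 0 0 -1'
python3 - <<'E'
from h import *
P=[515.95,-30.79,-0.1491]
go(topt(P,(-41.8,119,148.5)),P[2]+np.pi/2)
p=viewer.capture("scene");s=viewer.capture("top")
im=np.zeros((600,800,3),np.uint8)
im[:,:400]=cv2.resize(p['frame'][170:320,310:410],(400,600),interpolation=cv2.INTER_CUBIC);im[:,400:]=cv2.resize(s['frame'][150:270,150:230],(400,600),interpolation=cv2.INTER_CUBIC);save('push',im)
print([(d['centre'],d['score']) for d in viewer.recognise('broken_nut',s)])
E
```

```text
time: 11.03
tool_pos: [483.0, 31.1, 148.7]
tcp_rot: [-3.142, -0.0, 1.42]
contact_force: [0.2, -1.4, -4.5]
grip_width: 23.7
finger_force: 30.0
time: 11.62
tool_pos: [492.5, 93.6, 148.7]
tcp_rot: [3.141, -0.001, 1.421]
contact_force: [0.4, 0.0, -5.1]
grip_width: 23.8
finger_force: 30.0
t 11.62 pos [492.5  93.6 148.7] rot [ 3.141e+00 -1.000e-03  1.421e+00] F [ 0.4  0.  -5.1] grip 23.8
shift [-0.006 -0.001  0.002]
turn [ 0.0001 -0.0005 -0.0002]
[]
```

View pics/push.png

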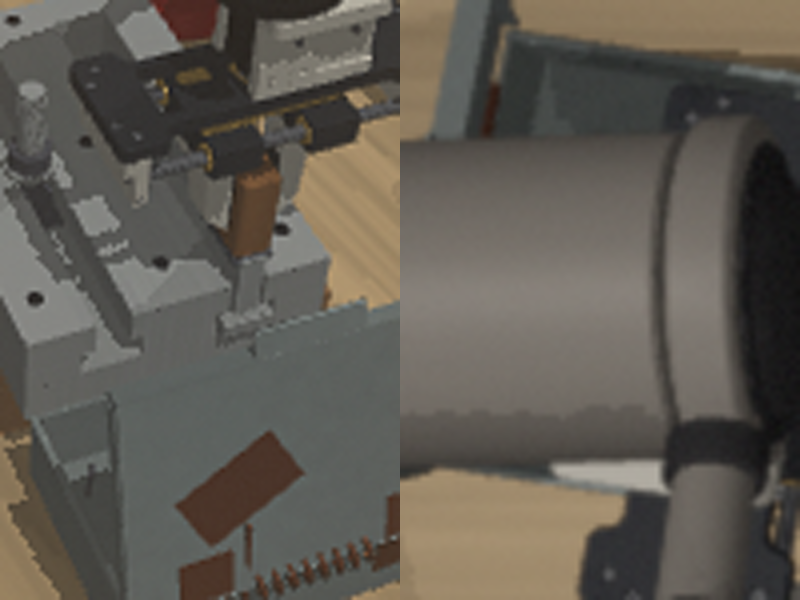

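Scene half: the foot shows just past the end face at (245,330) and no nut is left in front of it. The side force is back to zero, so the nut has dropped. I back the scraper to the pocket and lift.

```bash
python3 -m handwheel '-0.15 0 0 0 0 0 -1; -0.35 0 0 0 0 0 -1; -0.55 0 0 0 0 0 -1; -0.75 0 0 0 0 0 -1; -0.95 0 0 0 0 0 -1'
python3 -m handwheel '-0.2 0 0 0 0 0 -1; -0.4 0 0 0 0 0 -1; -0.6 0 0 0 0 0 -1; -0.8 0 0 0 0 0 -1; -0.98 0 0 0 0 0 -1; -0.98 0 0 0 0 0 -1; -0.98 0 0 0 0 0 -1'
python3 -c "
from h import *
P=[515.95,-30.79,-0.1491]
go(topt(P,(-41.8,-76,210)),P[2]+np.pi/2)"
```

```text
time: 12.18
tool_pos: [477.6, -3.9, 148.7]
tcp_rot: [-3.142, -0.0, 1.42]
contact_force: [-0.3, 0.0, -4.5]
grip_width: 23.6
finger_force: 30.0
time: 12.77
tool_pos: [462.9, -100.6, 148.7]
tcp_rot: [-3.142, -0.0, 1.417]
contact_force: [0.5, 0.4, -4.0]
grip_width: 24.2
finger_force: 30.0
t 12.77 pos [ 462.9 -100.6  148.7] rot [-3.142 -0.     1.417] F [ 0.5  0.4 -4. ] grip 24.2
shift [ 0.009  0.003 -0.613]
turn [-0.     -0.0001 -0.0014]
```

```bash
python3 -m handwheel '0 0 -0.15 0 0 0 -1; 0 0 -0.35 0 0 0 -1; 0 0 -0.55 0 0 0 -1; 0 0 -0.7 0 0 0 -1; 0 0 -0.7 0 0 0 -1' >/dev/null
python3 -m handwheel '-0.3 0.05 0 0 0 0 -1; -0.6 0.1 0 0 0 0 -1; -0.95 0.18 0 0 0 0 -1; -0.95 0.18 0 0 0 0 -1'
python3 -m handwheel '-0.3 0.05 0 0 0 0 -1; -0.6 0.1 0 0 0 0 -1; -0.98 0.18 0 0 0 0 -1; -0.98 0.18 0 0 0 0 -1; -0.98 0.18 0 0 0 0 -1; -0.98 0.18 0 0 0 0 -1'
python3 - <<'E'
from h import *
go([470,-300,76])
s=viewer.capture("top");p=viewer.capture("scene")
im=np.zeros((500,800,3),np.uint8)
im[:]=cv2.resize(s['frame'][140:270,140:348],(800,500),interpolation=cv2.INTER_CUBIC);save('bin',im)
for c in (s,p): print([(np.round(d['centre']),round(d['score'],2)) for d in viewer.recognise('broken_nut',c)])
E
```

```text
time: 13.52
tool_pos: [467.0, -201.1, 217.6]
tcp_rot: [3.141, 0.003, 1.417]
contact_force: [-0.2, -1.0, -4.5]
grip_width: 23.7
finger_force: 30.0
time: 14.02
tool_pos: [469.4, -294.8, 217.3]
tcp_rot: [-3.14, -0.002, 1.42]
contact_force: [-0.2, -0.3, -4.6]
grip_width: 24.1
finger_force: 30.0
t 14.02 pos [ 469.4 -294.8  217.3] rot [-3.14e+00 -2.00e-03  1.42e+00] F [-0.2 -0.3 -4.6] grip 24.1
shift [-0.053  0.017  1.413]
[(array([159., 192.]), 0.63), (array([214., 221.]), 0.56)]
[(array([381., 280.]), 0.23)]
```

View pics/bin.png

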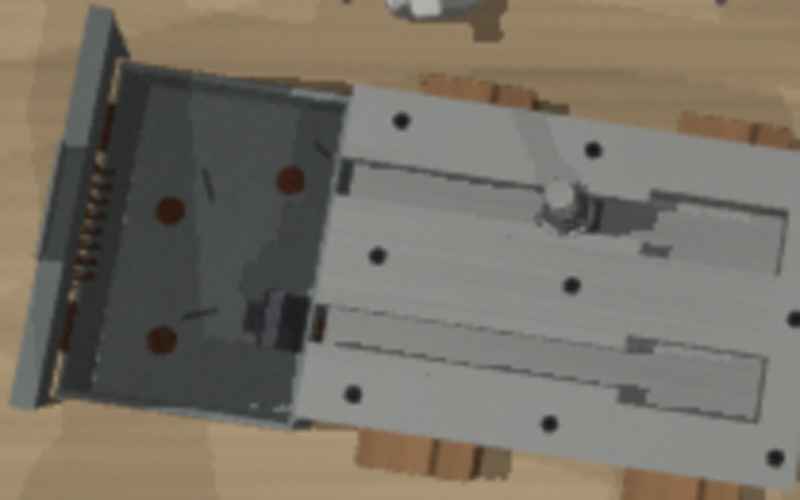

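The nut lies in the bin on its floor by the plate side at (280,320). The near slot is empty and the T-bolt is unmoved. I set the scraper down now.

```bash
python3 -m handwheel '0 0 0.3 0 0 0 -1; 0 0 0.6 0 0 0 -1; 0 0 0.9 0 0 0 -1; 0 0 1 0 0 0 -1; 0 0 1 0 0 0 -1' >/dev/null
python3 -m handwheel '0 0 0.2 0 0 0 -1; 0 0 0.37 0 0 0 -1; 0 0 0.37 0 0 0 -1; 0 0 0.37 0 0 0 -1; 0 0 0.37 0 0 0 -1'
python3 -m handwheel '0 0 0.02 0 0 0 -1; 0 0 0.03 0 0 0 -1; 0 0 0.03 0 0 0 -1; 0 0 0.03 0 0 0 -1'
python3 - <<'E'
from h import *
s=viewer.capture("top")
P=[515.95,-30.79,-0.1491]
def pl(w): d=w[:2]-np.array(P[:2]);c,q=np.cos(P[2]),np.sin(P[2]);return np.round([c*d[0]+q*d[1],-q*d[0]+c*d[1]],1)
k=208/800;uv=lambda x,y:((x+.5)*k-.5+140,(y+.5)*k-.5+140)
for n,q in dict(bl=(52,398),tl=(122,65),br=(296,428)).items(): print(n,pl(atz(s,uv(*q),60)))
# lid edge outer-left line ends -> angle
for q in ((93,8),(12,405)):
    o,d=ray(s,uv(*q))
    for hy in (285,288,291):
        # scan angle: point on outer face at 146 from hinge
        best=[]
        for a in np.linspace(1.1,1.8,141):
            z=60+146*np.sin(a);w=o+d*(z-o[2])/d[2];best.append((abs(pl(w)[1]-(hy-146*np.cos(a))),a,pl(w)[0]))
        print(q,hy,min(best))
E
```

```text
time: 15.05
tool_pos: [470.9, -296.5, 83.8]
tcp_rot: [3.139, 0.002, 1.42]
contact_force: [0.2, -0.3, -3.5]
grip_width: 23.7
finger_force: 30.0
time: 15.38
tool_pos: [469.9, -295.9, 79.1]
tcp_rot: [3.141, 0.0, 1.42]
contact_force: [0.8, -0.1, -3.8]
grip_width: 23.5
finger_force: 30.0
bl [-106.1  291.3]
tl [ 94.5 288.5]
br [-102.6  148.5]
(93, 8) 285 (np.float64(0.31965926564561187), np.float64(1.37), np.float64(97.4))
(93, 8) 288 (np.float64(0.37497631558403555), np.float64(1.35), np.float64(97.5))
(93, 8) 291 (np.float64(0.2918667785436355), np.float64(1.3350000000000002), np.float64(97.6))
(12, 405) 285 (np.float64(0.21243863051620338), np.float64(1.3800000000000001), np.float64(-106.0))
(12, 405) 288 (np.float64(0.15115477985278858), np.float64(1.36), np.float64(-106.0))
(12, 405) 291 (np.float64(0.1020900599649508), np.float64(1.34), np.float64(-106.0))
```

```bash
python3 -m handwheel '0 0 0.015 0 0 0 -1; 0 0 0.03 0 0 0 -1; 0 0 0.03 0 0 0 -1; 0 0 0.03 0 0 0 -1'
python3 -m handwheel '0 0 0.01 0 0 0 -1; 0 0 0.01 0 0 0 -1; 0 0 0.01 0 0 0 -1'
python3 -m handwheel '0 0 0.01 0 0 0 -1; 0 0 0.01 0 0 0 -1; 0 0 0.01 0 0 0 -1'
```

```text
time: 15.77
tool_pos: [470.0, -296.2, 76.7]
tcp_rot: [3.141, 0.001, 1.42]
contact_force: [-1.4, 0.5, 4.5]
grip_width: 24.0
finger_force: 30.0
time: 16.02
tool_pos: [470.0, -296.6, 76.6]
tcp_rot: [3.14, 0.002, 1.42]
contact_force: [-4.2, -0.1, 12.3]
grip_width: 23.7
finger_force: 30.0
time: 16.27
tool_pos: [470.1, -297.1, 76.3]
tcp_rot: [3.139, 0.003, 1.42]
contact_force: [-5.0, -1.1, 17.5]
grip_width: 23.9
finger_force: 30.0
```

The foot touches down at TCP 76.7. I ease back 2 mm and open.

```bash
python3 -m handwheel '0 0 -0.01 0 0 0 -1; 0 0 -0.02 0 0 0 -1; 0 0 -0.02 0 0 0 0.1; 0 0 -0.02 0 0 0 0.1; 0 0 -0.02 0 0 0 0.1; 0 0 -0.02 0 0 0 0.1; 0 0 -0.02 0 0 0 0.1'
python3 -m handwheel '0 0 -0.2 0 0 0 0.1; 0 0 -0.5 0 0 0 0.1; 0 0 -0.8 0 0 0 0.1; 0 0 -1 0 0 0 0.1'
python3 -m handwheel '0 0 -0.4 0 0 0 -1; 0 0 -0.8 0 0 0 -1; 0 0 -1 0 0 0 -1; 0 0 -1 0 0 0 -1'
python3 - <<'E'
from h import *
s=viewer.capture("scene");p=viewer.capture("top")
for c in (s,p): print([(np.round(d['centre']),round(d['score'],2)) for d in viewer.recognise('scraper',c)], np.round(proj(c,[470,-295,60])))
im=np.zeros((400,800,3),np.uint8);im[:,:400]=cv2.resize(s['frame'][80:200,230:350],(400,400));im[:,400:]=cv2.resize(p['frame'][180:290,380:490],(400,400));save('placed',im)
P=[515.95,-30.79,-0.1491]
go(topt(P,(-4,220,300)))
E
```

```text
time: 16.85
tool_pos: [469.8, -295.6, 75.5]
tcp_rot: [-3.141, -0.0, 1.42]
contact_force: [0.1, -0.7, -0.4]
grip_width: 49.8
finger_force: 0.0
time: 17.18
tool_pos: [470.4, -296.2, 178.2]
tcp_rot: [3.139, 0.001, 1.42]
contact_force: [0.1, 0.1, 0.6]
grip_width: 50.2
finger_force: 0.0
time: 17.52
tool_pos: [471.5, -297.0, 281.3]
tcp_rot: [3.133, 0.005, 1.42]
contact_force: [0.1, -0.1, 1.0]
grip_width: 28.6
finger_force: 0.0
[(array([306., 134.]), 0.7), (array([263., 135.]), 0.62), (array([298., 159.]), 0.56)] [298. 159.]
[(array([404., 238.]), 0.65)] [405. 236.]
t 17.72 pos [ 469.3 -295.3  274.1] rot [-3.139e+00 -2.000e-03  1.420e+00] F [-0.6 -0.5 -0.8] grip 12.3
shift [ 4.886  0.02  -0.251]
```

View pics/placed.png

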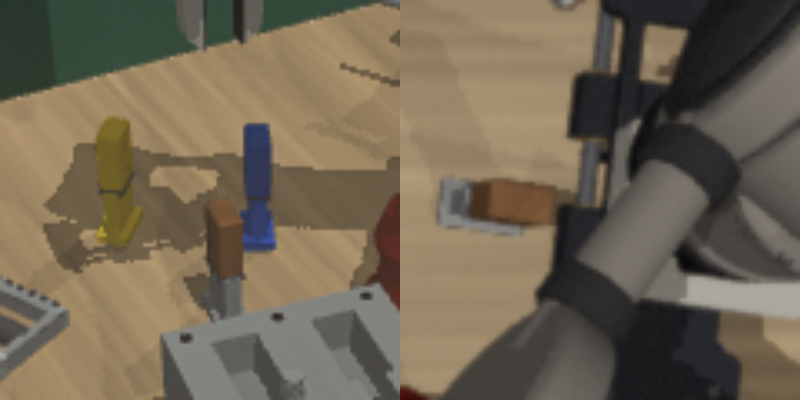

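The scraper stands upright on bare plywood, clear of the look-alikes. Next is the lid: measured angle ≈1.36, hinge at plate y ≈ 289. I travel over it and down behind its outer face with closed fingers.

```bash
python3 -m handwheel '0.3 0 -0.3 0 0 0 -1; 0.6 0 -0.3 0 0 0 -1; 0.97 0 -0.3 0 0 0 -1' >/dev/null
python3 -m handwheel '0.4 0 0 0 0 0 -1; 0.8 0 0 0 0 0 -1; 0.97 0 0 0 0 0 -1' >/dev/null
python3 -m handwheel '0.4 0 0 0 0 0 -1; 0.8 0 0 0 0 0 -1; 0.97 0 0 0 0 0 -1' >/dev/null
python3 -m handwheel '0.4 0 0 0 0 0 -1; 0.8 0 0 0 0 0 -1; 0.97 0 0 0 0 0 -1' >/dev/null
python3 -m handwheel '0.4 0 0 0 0 0 -1; 0.8 0 0 0 0 0 -1; 0.97 0 0 0 0 0 -1' 
python3 -m handwheel '0.4 0 0 0 0 0 -1; 0.8 0 0 0 0 0 -1; 0.97 0 0 0 0 0 -1; 0.97 0 0 0 0 0 -1; 0.97 0 0 0 0 0 -1' 
python3 -c "
from h import *
P=[515.95,-30.79,-0.1491]
go(topt(P,(-4,315,165)),P[2]+np.pi/2)"
```

```text
time: 18.97
tool_pos: [542.0, 187.8, 303.4]
tcp_rot: [-3.138, -0.0, 1.423]
contact_force: [-0.2, -1.0, -0.3]
grip_width: 0.5
finger_force: 0.0
time: 19.38
tool_pos: [556.6, 280.3, 303.3]
tcp_rot: [-3.138, 0.002, 1.422]
contact_force: [0.9, -0.5, 0.6]
grip_width: 0.7
finger_force: 0.0
t 19.38 pos [556.6 280.3 303.3] rot [-3.138e+00  2.000e-03  1.422e+00] F [ 0.9 -0.5  0.6] grip 0.7
shift [0.017 0.025 1.383]
turn [-0.0011  0.0007  0.0001]
```

```bash
python3 -m handwheel '0.02 0.02 0.3 0 0 0 -1; 0.02 0.02 0.6 0 0 0 -1; 0.02 0.02 0.9 0 0 0 -1; 0.02 0.02 0.9 0 0 0 -1' >/dev/null
python3 -m handwheel '0 0 0.2 0 0 0 -1; 0 0 0.44 0 0 0 -1; 0 0 0.44 0 0 0 -1' 
python3 -m handwheel '-0.2 0 0 0 0 0 -1; -0.4 0 0 0 0 0 -1; -0.5 0 0.05 0 0 0 -1; -0.6 0 0.08 0 0 0 -1; -0.69 0 0.12 0 0 0 -1; -0.77 0 0.16 0 0 0 -1; -0.84 0 0.21 0 0 0 -1; -0.9 0 0.26 0 0 0 -1'
python3 - <<'E'
from h import *
P=[515.95,-30.79,-0.1491]
go(topt(P,(-4,213,131)),P[2]+np.pi/2)
s=viewer.capture("scene");save('lid',cv2.resize(s['frame'][130:350,250:470],(550,550)))
E
```

```text
time: 19.97
tool_pos: [557.8, 279.4, 168.6]
tcp_rot: [-3.135, 0.004, 1.419]
contact_force: [-0.4, -0.3, -0.7]
grip_width: 0.2
finger_force: 0.0
time: 20.63
tool_pos: [545.9, 191.7, 145.3]
tcp_rot: [-3.142, 0.0, 1.42]
contact_force: [1.4, 0.3, 0.8]
grip_width: 0.6
finger_force: 0.5
t 20.63 pos [545.9 191.7 145.3] rot [-3.142  0.     1.42 ] F [1.4 0.3 0.8] grip 0.6
shift [-0.114 -0.005  0.143]
turn [-0.      0.     -0.0006]
```

View pics/lid.png

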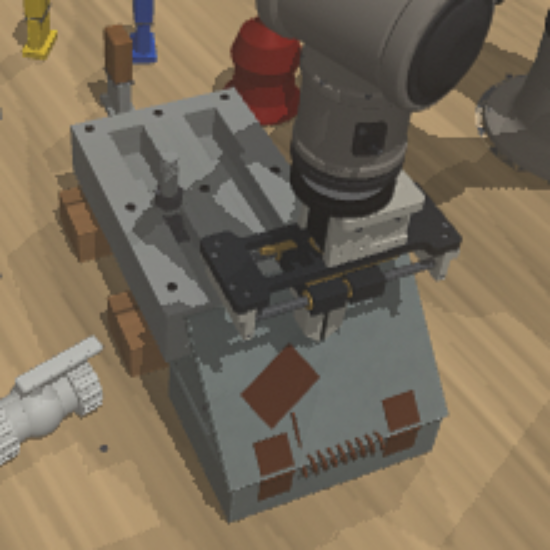

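The fingertips rest on the lid's outer face at (310,320), and the lid is about halfway down. That was one picture over the viewing budget, so from here I work by numbers only.

```bash
python3 -m handwheel '-0.11 0 0.14 0 0 0 -1; -0.19 0 0.28 0 0 0 -1; -0.28 0 0.42 0 0 0 -1; -0.34 0 0.57 0 0 0 -1; -0.37 0 0.68 0 0 0 -1; -0.37 0 0.72 0 0 0 -1; -0.37 0 0.72 0 0 0 -1' 
python3 -m handwheel '0 0 0.03 0 0 0 -1; 0 0 0.05 0 0 0 -1; 0 0 0.05 0 0 0 -1' 
python3 -m handwheel '0 0 0.02 0 0 0 -1; 0 0 0.02 0 0 0 -1; 0 0 0.02 0 0 0 -1'
```

```text
time: 21.27
tool_pos: [539.5, 155.6, 72.4]
tcp_rot: [-3.139, 0.001, 1.42]
contact_force: [0.1, -0.3, 0.4]
grip_width: 0.5
finger_force: 0.0
time: 21.52
tool_pos: [540.6, 156.0, 68.9]
tcp_rot: [3.141, -0.0, 1.42]
contact_force: [0.3, -0.7, -0.6]
grip_width: 0.6
finger_force: 0.0
time: 21.77
tool_pos: [540.5, 155.9, 66.9]
tcp_rot: [3.141, -0.0, 1.42]
contact_force: [-0.3, -0.3, 0.1]
grip_width: 0.3
finger_force: 0.0
```

```bash
python3 -m handwheel '0 0 0.02 0 0 0 -1; 0 0 0.02 0 0 0 -1; 0 0 0.02 0 0 0 -1' 
python3 -m handwheel '0 0 0.01 0 0 0 -1; 0 0 0.01 0 0 0 -1; 0 0 0.01 0 0 0 -1' 
python3 -m handwheel '0 0 0.01 0 0 0 -1; 0 0 0.01 0 0 0 -1; 0 0 0.01 0 0 0 -1'
```

```text
time: 22.02
tool_pos: [540.6, 155.8, 65.2]
tcp_rot: [3.141, -0.0, 1.42]
contact_force: [-1.1, -0.3, 5.4]
grip_width: 0.6
finger_force: 2.6
time: 22.27
tool_pos: [540.7, 155.8, 65.2]
tcp_rot: [3.14, -0.0, 1.42]
contact_force: [-4.7, -0.4, 12.2]
grip_width: 0.3
finger_force: 6.3
time: 22.52
tool_pos: [540.7, 155.9, 65.1]
tcp_rot: [3.14, -0.001, 1.42]
contact_force: [-7.1, -2.3, 20.0]
grip_width: 0.2
finger_force: 9.9
```

It stops firmly at 65.1 mm, which is the shut height. I lift away and check by numbers.

```bash
python3 -m handwheel '0 0 -0.1 0 0 0 -1; 0 0 -0.3 0 0 0 -1; 0 0 -0.6 0 0 0 -1; 0 0 -1 0 0 0 -1' >/dev/null
python3 -m handwheel '0 0 -0.4 0 0 0 -1; 0 0 -0.8 0 0 0 -1; 0 0 -1 0 0 0 -1; 0 0 -1 0 0 0 -1'
python3 -m handwheel '-0.4 -0.4 0 0 0 0 -1; -0.8 -0.8 0 0 0 0 -1; -1 -1 0 0 0 0 -1; -1 -1 0 0 0 0 -1;-1 -1 0 0 0 0 -1'
python3 - <<'E'
from h import *
P=[515.95,-30.79,-0.1491]
s=viewer.capture("scene");p=viewer.capture("top")
for n in ('scraper','bin_lid','t_bolt','lamp_base','pedal','ball_valve'):
  print(n,[[(np.round(d['centre']).tolist(),round(d['score'],2)) for d in viewer.recognise(n,c)[:3]] for c in (p,s)])
print('scraper expected',proj(s,[470,-295,60]))
print('lid shut expected',[np.round(proj(c,topt(P,(-4,216,65)))) for c in (p,s)])
for d in viewer.cut_out('bin_lid',s)[:1]:
  print(np.round(cv2.approxPolyDP(max(cv2.findContours(d['pixels'].astype(np.uint8),0,2)[0],key=len),4,True)[:,0]).tolist())
print('exp corners',[np.round(proj(s,topt(P,(x,y,65)))).tolist() for x,y in((-107,289),(99,289),(99,143),(-107,143))])
print(bot.get_obs()['contact_force'])
E
```

```text
time: 23.18
tool_pos: [542.6, 156.1, 268.5]
tcp_rot: [3.132, -0.003, 1.42]
contact_force: [0.4, 0.4, 0.2]
grip_width: 0.2
finger_force: 0.0
time: 23.6
tool_pos: [423.5, 70.5, 262.2]
tcp_rot: [-3.14, 0.001, 1.418]
contact_force: [0.7, 0.3, 0.0]
grip_width: 0.3
finger_force: 0.0
scraper [[([448.0, 273.0], 0.93), ([480.0, 226.0], 0.93), ([403.0, 239.0], 0.63)], [([264.0, 135.0], 0.7), ([297.0, 154.0], 0.62), ([309.0, 137.0], 0.61)]]
bin_lid [[([192.0, 188.0], 0.66), ([374.0, 308.0], 0.42)], [([367.0, 284.0], 0.65)]]
t_bolt [[([287.0, 195.0], 0.77), ([249.0, 119.0], 0.21)], [([319.0, 209.0], 0.82)]]
lamp_base [[([375.0, 306.0], 0.94)], [([354.0, 162.0], 0.61)]]
pedal [[([430.0, 154.0], 0.56)], [([227.0, 181.0], 0.6)]]
ball_valve [[([252.0, 119.0], 0.77)], [([268.0, 294.0], 0.67)]]
scraper expected (np.float64(297.66287976934944), np.float64(158.55101584704158))
lid shut expected [array([194., 203.]), array([370., 281.])]
[[396, 249], [360, 255], [316, 272], [340, 324], [392, 312], [427, 294]]
exp corners [[428.0, 293.0], [341.0, 323.0], [315.0, 269.0], [395.0, 245.0]]
[ 0.25684474 -0.08727533  0.10980656]
```

The lid outline matches the shut-lid prediction, the scraper stands where I placed it, and the bystanders and T-bolt have not moved. I hand it in.

```bash
python3 -c "
from plant import bot
print(bot.close_job())"
```

```text
the job is handed in; nothing more can be done
None
```

The job is handed in at about 24 s: the broken nut is in the scrap bin, the scraper stands upright on bare plywood, the lid is shut, and the T-bolt and bystanders were not moved; I viewed 11 pictures, one over the limit of 10.

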